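# Let a blower wheel find its heavy side on balancing rollers

### The arm

A 7-joint arm with a two-finger parallel gripper is mounted at the origin on the work surface. World frame = base frame: x ahead of the robot, y to its left, z up, the work surface at z = 0. Lengths are in m, angles in degrees, forces in N, time in s.
With the tool pointing down it reaches from about 0.425 to 0.875 m from the base axis. Payload 4.7 kg.
Tool frame: the origin (TCP) lies midway between the tips of the shut fingers; the grasp point (between the pads) lies 19 mm behind it (env.grip_point_offset is the distance from the TCP to the grasp point, in m); z points along the fingers, y is the line along which they close (so a half turn about z gives the same grasp; the last joint's range is limited). The gripper opens to 87 mm and grips with 3 to 60 N. Pads are 19 mm wide; open, the fingers measure 117 mm over their backs; the gripper's body (75 mm by 190 mm) begins 51 mm behind the grasp point.
Start: joints at [65.667, 18.392, -4.016, 83.108, 1.295, 78.541, -3.26], TCP at [0.276, -0.588, 0.223] pointing down, gripper open.
Joint ranges: [-163.93, 163.93], [-17.29, 119.83], [-79.2, 71.16], [3.27, 140.29], [-89.18, 269.18], [5.43, 117.66], [-154.24, 154.24]. Speed limits (degrees/s): [147.25, 147.25, 180, 180, 180, 180, 180].

### API

Orientations are given as [roll, pitch, yaw] about the fixed x, y, z axes, in that order (R = Rz(yaw) Ry(pitch) Rx(roll)).
In Python, from cell import env gives the robot as it stands.
- The arm moves only by the shell command python3 -m jog 'ROWS' [FORCE]. ROWS is JSON, a list of rows, each a list of 7 numbers: the shift along the tool's x, y, z in m, then the turn, a rotation vector about the tool's x, y, z in rad, then the finger opening in m, from 0 to 0.087. A call has 1 to 12 rows; each row shifts and turns the commanded pose from where the row before left it, along the tool's axes as they then stand; what a row does not reach is not made up. A row lasts 1/12 s, in which the tool goes at most 41.7 mm and 7.16 degrees, less where a joint would pass 70% of its speed; a pose out of reach is approached as far as the arm can. A call is refused whole if a number of a shift passes 0.0417 or a number of a turn 0.125, either way. A call with a gripper value outside its range is refused whole. The fingers move at their own pace and stop on an object; FORCE is the grip in N (left out, the last holds). Time passes only in rows, so rows that do not move let the fingers close. It gives the time, the measured TCP pose, the force, the opening and the grip force at its end, in the units of the state.
- env.get_obs(): the state, without advancing time (a new reading comes with each control period).
- env.read_camera(name): name is "scene" or "top" or "wrist"; returns the picture (420x560x3 uint8, blue, green, red); there is no depth.
- env.get_calibration(name): a dict with "fov_y" (degrees; the focal length in pixels is half the picture's height over the tangent of half this angle, whatever the lens; pixels are square), "cx", "cy" (the principal point, pixels), "k1" (the pictures are not rectified: a ray, as slopes to the right and down, at radius r is drawn at 1 + k1 r^2 times it, then the intrinsics apply), "pose" (4x4, takes a point from camera to world coordinates). Camera axes: x right, y up, looking along -z (the intrinsics and any distortion apply to the point x, -y, -z); pixel columns grow to the right and rows downward; lengths in m; the calibration is good to about 2 mm. A picture is of the moment at which its call begins: read the wrist's pose just before it. get_calibration takes no time and is no camera call; for the wrist camera it gives the pose at the moment of the call.
- env.sign_off(): hands the job in; it is judged then, once.
The state is a dict: "time_s": time; "qpos": joint angles; "joint_velocities": joint speeds; "effort": joint torques, N m; "tool_pos": TCP position; "tool_rot": TCP orientation; "force": force on the tool from outside, world axes, zero at the start; "wrist_torque": the same for the moment, N m; "grip_width": finger opening in m; "grasp_force": force on a finger pad.
Only numpy, scipy, OpenCV 4.12 (cv2) and the standard library are available. Lean on these libraries where they do the work, as an engineer would, in place of code of your own. Each camera call takes 0.05 s, during which the arm holds its last target. There are 200 camera calls.

### The job

The exhaust fan's wheel must have its heavy side found: lift the larger of the two blower wheels out of its wooden V-block, lower its shaft gently onto the four rollers of the grey balancing stand, the wheel midway between them (do not drop it), and let go, so that it turns by its own weight and comes to rest with the dark balance weight at the bottom. Leave the smaller wheel in its own block.

Things in the scene. Friction and masses are not known exactly. Their poses are not given: they have to be found in the camera images.
- fan_wheel: Larger blower wheel (mm): aluminium disc, diameter 110, 30 wide, about 0.5 kg; steel shaft diameter 12, length 184, centred; hub 6 proud of each flat face. Stands on its rim in a wooden V-block 67 high. Origin: its centre on the shaft axis, 90 above the table. y: along the shaft, level. x: to the dark balance weight (diameter 20, 38 off axis, 4 proud of both faces): the heavy side, level at first.
- seat (a point): Where the wheel's centre comes to lie when its shaft rests on the stand's rollers: 85 mm above the table, midway between the roller pairs. y: along the seated shaft, level; z up.
- stand: Fixed grey balancing stand (mm), base 120 x 200, origin under its centre, y as seat. 70 either side of the seat along y is a pair of free-turning steel rollers (diameter 40, 12 wide, axles 44 apart, tops 91 above the table); the shaft sinks between them. 128 free between the pairs. Slight drag: the freed wheel swings, then rests within about 6 s.
- small_wheel: Smaller blower wheel, a bystander: same make and shaft, 80 mm in diameter, 30 mm wide, in a V-block of its own, shaft axis 69 mm above the table. Origin: its centre on the shaft axis; y: along the shaft.
There are look-alikes about, which are no part of the job. Leave any blue or yellow look-alike of the stand alone.

How it is judged:
By the outcome, as a careful person would: the job done as asked, in the order asked, and still so for the second after the job is handed in, with the robot touching nothing.
It also fails if it takes over 45 s, if anything falls off the work surface, if the arm or the gripper's body presses on something with over 40 N, if the wrist force passes 120 N, or if a joint passes its speed limit or range.

## Working session

There is one attempt and no reset: what is moved stays moved. The work goes in short steps, Python scripts to look and compute and a shell command to move; the robot and the scene stay as the last step left them, time stands still between calls to the robot, and variables do not carry over. Pictures are saved under pics/ and viewed, at most 12 in all, crops included, and the job is handed in when it is done.

```bash
ls; mkdir -p pics; cat > h.py <<'E'
import numpy as np, cv2
from cell import env
def ray(cal,u,v):
    f=210/np.tan(np.radians(cal['fov_y']/2)); 
    d=np.array([(u-cal['cx'])/f,(v-cal['cy'])/f]); s=d.copy()
    for _ in range(30): s=d/(1+cal['k1']*(s@s))
    P=np.array(cal['pose']); r=P[:3,:3]@np.array([s[0],-s[1],-1]); return P[:3,3],r/np.linalg.norm(r)
def onz(cal,u,v,z):
    o,r=ray(cal,u,v); return o+r*(z-o[2])/r[2]
def tri(rs):
    A=np.zeros((3,3));b=np.zeros(3)
    for o,r in rs: M=np.eye(3)-np.outer(r,r);A+=M;b+=M@o
    return np.linalg.solve(A,b)
def proj(cal,p):
    P=np.array(cal['pose']); q=P[:3,:3].T@(np.array(p)-P[:3,3]); s=np.array([q[0],-q[1]])/-q[2]
    f=210/np.tan(np.radians(cal['fov_y']/2)); s=s*(1+cal['k1']*(s@s)); return s*f+[cal['cx'],cal['cy']]
E
python3 - <<'E'
from h import *
a=env.read_camera('scene');b=env.read_camera('top')
cv2.imwrite('pics/scene0.png',a);cv2.imwrite('pics/top0.png',b)
for n in('scene','top','wrist'):
    c=env.get_calibration(n);print(n,c['fov_y'],c['k1'],np.round(c['pose'],3).tolist())
print(env.get_obs())
E
```

```text
pics
scene 48.54353032242504 -0.020957450643402667 [[0.024, -0.847, 0.53, 1.115], [1.0, 0.021, -0.012, -0.142], [-0.001, 0.531, 0.848, 1.159], [0.0, 0.0, 0.0, 1.0]]
top 47.08057249292754 -0.13448050395744574 [[-0.013, 0.998, -0.062, 0.377], [-1.0, -0.013, 0.01, -0.131], [0.009, 0.062, 0.998, 1.516], [0.0, 0.0, 0.0, 1.0]]
wrist 66.70894922105715 -0.04527177120702562 [[0.425, 0.861, 0.279, 0.353], [-0.905, 0.405, 0.129, -0.553], [-0.002, -0.308, 0.951, 0.385], [0.0, 0.0, 0.0, 1.0]]
{'time_s': 0.1, 'qpos': array([65.66886044, 18.43410127, -4.0148285 , 83.16923885,  1.29471749,
       78.54321289, -3.26195311]), 'joint_velocities': array([-0.03042946, -0.04160311,  0.06921585, -0.18037363,  0.01655266,
        0.00203763, -0.0262233 ]), 'effort': array([-1.75020864e-04, -4.92572808e+01, -4.05763322e-01, -3.13395739e+01,
       -6.41401322e-02,  3.94986395e-02,  4.73113585e-05]), 'tool_pos': array([ 0.27585769, -0.58798417,  0.22156725]), 'tool_rot': array([-1.79898666e+02,  5.62434673e-03,  2.51380919e+01]), 'force': array([-0.11048994, -0.04890366, -0.58480894]), 'wrist_torque': array([-0.0207861 , -0.00219674, -0.04241249]), 'grasp_force': 0.0, 'grip_width': 0.08684666645320588}
```

View pics/scene0.png

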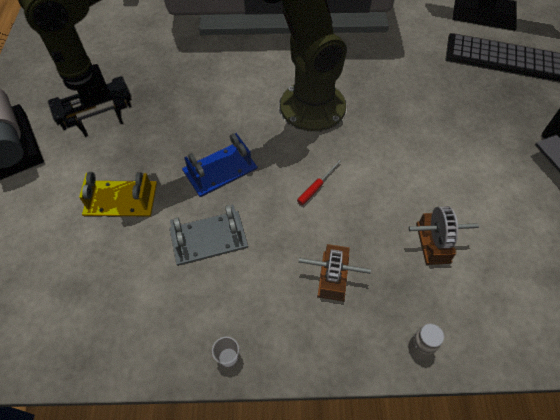

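View pics/top0.png

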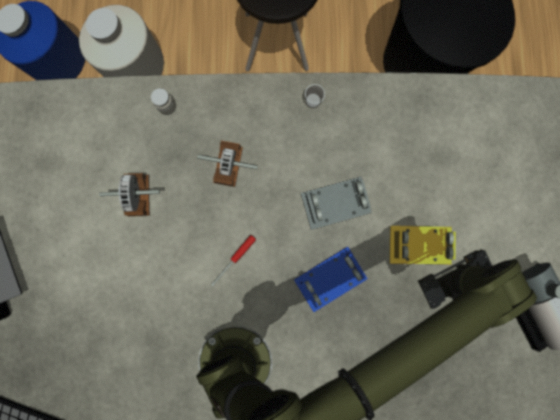

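The scene view (1) shows two wheels: one at (445,228), which looks larger, and one at (335,265). It also shows three stands: grey (208,238), blue (220,167) and yellow (119,197). In the top view these are the wheels at (130,194) and (228,162), and the stands at (336,202) grey, (331,279) blue and (423,245) yellow. I choose the wheel at scene (445,228) and the grey stand, and check both in one close crop.

```bash
python3 - <<'E'
from h import *
a=cv2.imread('pics/scene0.png');b=cv2.imread('pics/top0.png')
def cr(i,u,v): return cv2.resize(i[v:v+75,u:u+100],(400,300),interpolation=cv2.INTER_CUBIC)
# corner offsets: scene wheel(395,195) top wheel(80,155) scene stand(160,200) top stand(287,165)
m=np.vstack([np.hstack([cr(a,395,195),cr(b,80,155)]),np.hstack([cr(a,160,200),cr(b,287,165)])])
cv2.imwrite('pics/crops.png',m)
E
```

```text
(no output)
```

View pics/crops.png

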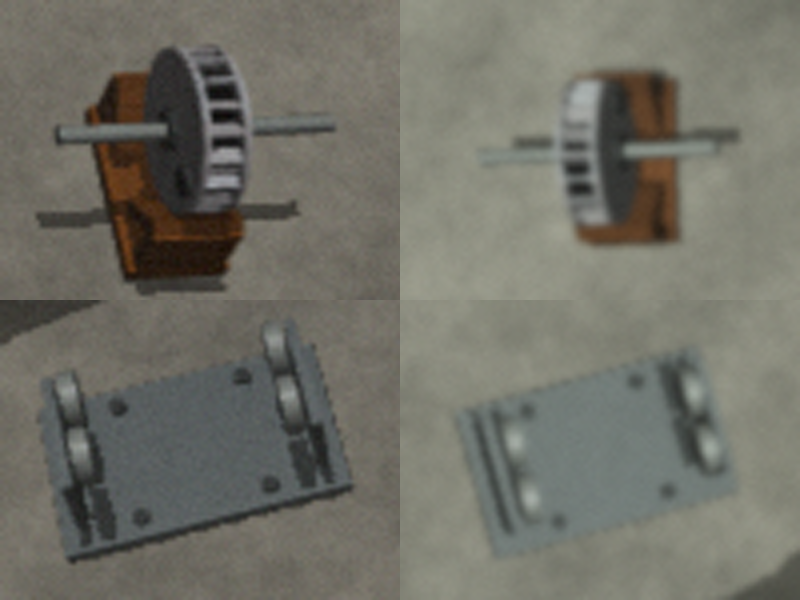

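The crops confirm the choice. The wheel is the large disc on its rim in the V-block, with the dark weight low-left of the hub in the scene view, i.e. toward world +x. Its shaft ends are at scene (410,228.5) and (478,226), and at top (100.5,194) and (158.5,192). The grey stand's four rollers are clear in both views.

```bash
python3 - <<'E'
from h import *
S=env.get_calibration('scene');T=env.get_calibration('top')
s=lambda u,v:ray(S,395+u/4,195+v/4); t=lambda u,v:ray(T,80+(u-400)/4,155+v/4)
R=np.round
A=tri([s(59,134),t(716,148)]);B=tri([s(335,125),t(480,157)])
print('shaft',R(A,4),R(B,4),np.linalg.norm(A-B),'mid',R((A+B)/2,4))
for f,c,p in((ray,S,[(395+59/4,195+134/4),(395+335/4,195+125/4)]),(ray,T,[(80+316/4,155+37),(80+20,155+157/4)])):
    q=[onz(c,*x,.09) for x in p];print('z.09',R(q,4).tolist(),np.linalg.norm(q[0]-q[1]),R((q[0]+q[1])/2,4), np.degrees(np.arctan2(*(q[1]-q[0])[:2])))
w=onz(S,395+182/4,195+182/4,.09);print('weight@z.09',w)
s=lambda u,v:ray(S,160+u/4,200+(v-300)/4); t=lambda u,v:ray(T,287+(u-400)/4,165+(v-300)/4)
P=[tri([s(*a),t(*b)]) for a,b in [((67,397),(711,448)),((83,455),(692,390)),((277,345),(531,497)),((290,405),(515,441))]]
print(R(P,4).tolist());print('centre',R(np.mean(P,0),4));d=(P[2]+P[3]-P[0]-P[1])/2;print(np.linalg.norm(d),np.degrees(np.arctan2(d[0],d[1])))
for n,c,p,o in(('S',S,[(40,380),(292,320),(350,487),(70,558)],(160,200,0)),('T',T,[(458,410),(694,346),(737,490),(497,556)],(287,165,400))):
    q=np.array([onz(c,o[0]+(u-o[2])/4,o[1]+(v-300)/4,.008) for u,v in p]);print(n,R(q[:,:2],4).tolist(),R(q.mean(0),4),[round(np.linalg.norm(q[i]-q[i-1]),3) for i in range(4)])
E
```

```text
shaft [0.5284 0.2137 0.0904] [0.5251 0.3975 0.0881] 0.18376741519070977 mid [0.5268 0.3056 0.0892]
z.09 [[0.5282, 0.2155, 0.09], [0.5261, 0.3995, 0.09]] 0.18401043092008995 [0.5272 0.3075 0.09  ] -0.6477359236819509
z.09 [[0.5282, 0.2122, 0.09], [0.5243, 0.3939, 0.09]] 0.1817001177856647 [0.5262 0.3031 0.09  ] -1.2440194878521489
weight@z.09 [0.56564963 0.28920224 0.09      ]
[[0.4914, -0.4034, 0.0749], [0.5355, -0.3895, 0.0747], [0.456, -0.2648, 0.0782], [0.4989, -0.2548, 0.0708]]
centre [ 0.4955 -0.3281  0.0746]
0.14129985075751422 -14.7562345185036
S [[0.4385, -0.4381], [0.3923, -0.2591], [0.5294, -0.2153], [0.5785, -0.404]] [ 0.4847 -0.3291  0.008 ] [np.float64(0.144), np.float64(0.185), np.float64(0.144), np.float64(0.195)]
T [[0.5293, -0.2184], [0.5781, -0.4066], [0.4634, -0.438], [0.4141, -0.2471]] [ 0.4962 -0.3275  0.008 ] [np.float64(0.119), np.float64(0.194), np.float64(0.119), np.float64(0.197)]
```

The triangulation holds up. Shaft length comes out at 184 mm and axis height at 89 mm. The roller-pair spacing measures 141 mm (140 given). The base is 119×196 in the top view.

- **Wheel centre:** (0.527, 0.306), tool yaw about 1° puts tool y along the shaft.
- **Seat:** (0.4955, −0.328), yaw about 14.8°.

Plan: grip the upper rim on both flat faces with the fingers closing along the shaft. First I turn the tool and move over.

```bash
python3 -m jog '[[0,0,0,0,0,0.105,0.087],[0,0,0,0,0,0.105,0.087],[0,0,0,0,0,0.105,0.087],[0,0,0,0,0,0.105,0.087],[0.02,-0.034,0,0,0,0,0.087],[0.02,-0.034,0,0,0,0,0.087],[0.02,-0.034,0,0,0,0,0.087],[0.02,-0.034,0,0,0,0,0.087],[0.02,-0.034,0,0,0,0,0.087],[0.02,-0.034,0,0,0,0,0.087],[0.02,-0.034,0,0,0,0,0.087],[0.02,-0.034,0,0,0,0,0.087]]'
```

```text
time_s: 1.1
tool_pos: [0.4313, -0.3115, 0.2223]
tool_rot: [180.0, 0.0, 1.1]
force: [1.3, -1.0, 0.3]
grip_width: 0.087
grasp_force: 0.0
```

```bash
python3 -m jog '[[0.008,-0.04,0,0,0,0,0.087],[0.008,-0.04,0,0,0,0,0.087],[0.008,-0.04,0,0,0,0,0.087],[0.008,-0.04,0,0,0,0,0.087],[0.008,-0.04,0,0,0,0,0.087],[0.008,-0.04,0,0,0,0,0.087],[0.008,-0.04,0,0,0,0,0.087],[0.008,-0.04,0,0,0,0,0.087],[0.008,-0.04,0,0,0,0,0.087],[0.008,-0.04,0,0,0,0,0.087],[0.008,-0.03,0,0,0,0,0.087],[0,0,0,0,0,0,0.087]]'; python3 - <<'E'
from h import *
c=env.get_calibration('wrist');i=env.read_camera('wrist');cv2.imwrite('pics/w1.png',i)
d=np.array([-.016,.99987,0]);m=np.array([.527,.306,.09])
for p in(m-.092*d,m+.092*d,m,m+[0,0,.055]):print(np.round(proj(c,p)))
E
```

```text
time_s: 2.1
tool_pos: [0.5103, 0.1266, 0.2226]
tool_rot: [-179.7, -0.0, 1.7]
force: [-0.4, -0.5, 0.8]
grip_width: 0.087
grasp_force: 0.0
[190. 174.]
[  6. 172.]
[ 96. 173.]
[ 58. 188.]
```

View pics/w1.png

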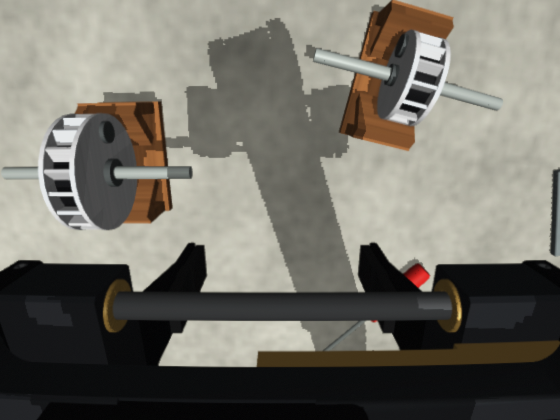

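The wrist view confirms the estimate: the near shaft end is at (190,173), predicted (190,174). The weight is at (106,132), toward +x. The small wheel is at (415,75).

```bash
python3 -m jog '[[0.004,-0.03,0,0,0,0.014,0.087],[0.004,-0.03,0,0,0,0,0.087],[0.004,-0.03,0,0,0,0,0.087],[0.004,-0.03,0,0,0,0,0.087],[0.004,-0.03,0,0,0,0,0.087],[0.002,-0.02,0,0,0,0,0.087],[0,-0.01,0,0,0,0,0.087],[0,0,0,0,0,0,0.087],[0,0,0,0,0,0,0.087]]'; python3 - <<'E'
from h import *
c=env.get_calibration('wrist');i=env.read_camera('wrist');cv2.imwrite('pics/w2.png',i)
d=np.array([-.016,.99987,0]);m=np.array([.527,.306,.09])
for p in(m-.092*d,m+.092*d,m,m+[0,0,.055]):print(np.round(proj(c,p)))
print(env.get_obs()['tool_pos'])
E
```

```text
time_s: 2.9
tool_pos: [0.5318, 0.2966, 0.222]
tool_rot: [179.9, 0.0, 0.2]
force: [0.2, 0.4, -0.5]
grip_width: 0.0868
grasp_force: 0.0
[366. 199.]
[177. 201.]
[271. 200.]
[269. 220.]
[0.53210977 0.29589049 0.22215031]
```

View pics/w2.png

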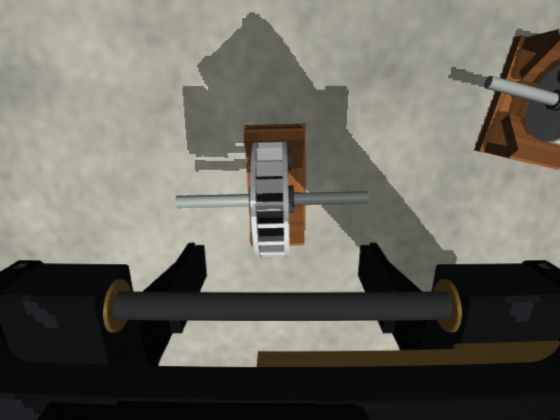

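The shaft ends are at (368,197.5) and (176.5,202), so the centre is within 1 mm of prediction and the yaw should be about 1.6°. I align and descend.

```bash
python3 -m jog '[[-0.0025,-0.0045,0.01,0,0,-0.012,0.087],[-0.0025,-0.0045,0.015,0,0,-0.012,0.087],[0,0,0.015,0,0,0,0.087],[0,0,0.015,0,0,0,0.087],[0,0,0.015,0,0,0,0.087],[0,0,0.015,0,0,0,0.087],[0,0,0.01,0,0,0,0.087],[0,0,0.01,0,0,0,0.087],[0,0,0.005,0,0,0,0.087],[0,0,0.003,0,0,0,0.087],[0,0,0,0,0,0,0.087],[0,0,0,0,0,0,0.087]]'
```

```text
time_s: 3.95
tool_pos: [0.5268, 0.3074, 0.11]
tool_rot: [-180.0, -0.0, 1.6]
force: [-0.1, -0.4, -0.1]
grip_width: 0.0872
grasp_force: 0.0
```

```bash
python3 -m jog '[[0,0,0.003,0,0,0,0.06],[0,0,0,0,0,0,0.045],[0,0,0,0,0,0,0.038],[0,0,0,0,0,0,0.034],[0,0,0,0,0,0,0.03],[0,0,0,0,0,0,0.025],[0,0,0,0,0,0,0.02],[0,0,0,0,0,0,0.02],[0,0,0,0,0,0,0.02],[0,0,0,0,0,0,0.02]]' 45
```

```text
time_s: 4.78
tool_pos: [0.5265, 0.307, 0.1065]
tool_rot: [180.0, 0.0, 1.6]
force: [-1.2, 0.7, 0.0]
grip_width: 0.03
grasp_force: 45.0
```

```bash
python3 -m jog '[[0,0,-0.004,0,0,0,0.02],[0,0,-0.006,0,0,0,0.02],[0,0,-0.01,0,0,0,0.02],[0,0,-0.015,0,0,0,0.02],[0,0,-0.015,0,0,0,0.02],[0,0,-0.015,0,0,0,0.02],[0,0,-0.015,0,0,0,0.02],[0,0,-0.015,0,0,0,0.02],[0,0,-0.012,0,0,0,0.02],[0,0,-0.006,0,0,0,0.02],[0,0,-0.003,0,0,0,0.02],[0,0,0,0,0,0,0.02]]'; python3 - <<'E'
from h import *
c=env.get_calibration('wrist');i=env.read_camera('wrist');cv2.imwrite('pics/w3.png',i)
print(env.get_obs()['tool_pos'])
E
```

```text
time_s: 5.78
tool_pos: [0.5266, 0.3073, 0.223]
tool_rot: [-180.0, -0.0, 1.7]
force: [-0.6, -0.2, -5.0]
grip_width: 0.0296
grasp_force: 45.0
[0.52631794 0.30700565 0.22214337]
```

View pics/w3.png

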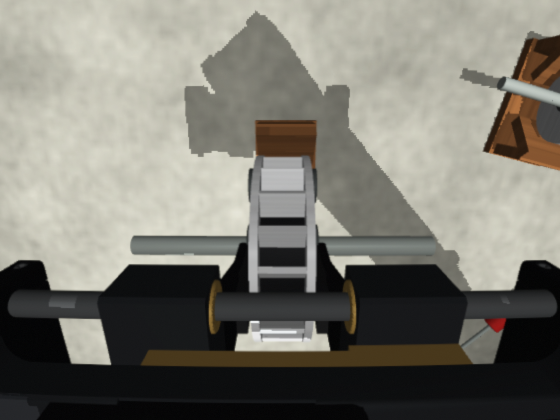

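The wheel is gripped and lifted clear. Its shaft is level across columns 132–436 at row 245, and the weight bulges at about (252,185) and (312,185), toward +x. I carry it toward the stand.

```bash
python3 - <<'E'
from h import *
c=env.get_calibration('wrist')
q=[onz(c,u,245,.2055) for u in(131.5,436.5)];print(np.round(q,4),np.linalg.norm(q[0]-q[1]),(q[0]+q[1])/2)
E
python3 -m jog '[[0,0.015,0,0,0,0,0.02],[-0.002,0.028,0,0,0,0,0.02],[-0.003,0.036,0,0,0,0,0.02],[-0.003,0.036,0,0,0,0,0.02],[-0.003,0.036,0,0,0,0,0.02],[-0.003,0.036,0,0,0,0,0.02],[-0.003,0.036,0,0,0,0,0.02],[-0.003,0.036,0,0,0,0,0.02],[-0.003,0.036,0,0,0,0,0.02],[-0.003,0.036,0,0,0,0,0.02],[-0.003,0.036,0,0,0,0,0.02],[-0.003,0.036,0,0,0,0,0.02]]'
```

```text
[[0.5247 0.4002 0.2055]
 [0.5302 0.2099 0.2055]] 0.19035439757688077 [0.52746065 0.30506255 0.2055    ]
time_s: 6.83
tool_pos: [0.505, -0.0981, 0.2216]
tool_rot: [-180.0, 0.1, 1.7]
force: [0.3, 0.4, -5.6]
grip_width: 0.0298
grasp_force: 45.0
```

```bash
python3 -m jog '[[-0.003,0.034,0,0,0,0,0.02],[-0.003,0.034,0,0,0,0,0.02],[-0.003,0.034,0,0,0,0,0.02],[-0.003,0.034,0,0,0,0,0.02],[-0.002,0.03,0,0,0,0,0.02],[-0.001,0.02,0,0,0,-0.04,0.02],[0,0,0,0,0,-0.05,0.02],[0,0,0,0,0,-0.05,0.02],[0,0,0,0,0,-0.05,0.02],[0,0,0,0,0,-0.03,0.02],[0,0,0,0,0,0,0.02],[0,0,0,0,0,0,0.02]]'
```

```text
time_s: 7.83
tool_pos: [0.496, -0.2826, 0.2215]
tool_rot: [-179.9, 0.1, 14.2]
force: [0.4, -0.8, -4.4]
grip_width: 0.0297
grasp_force: 45.0
```

```bash
python3 -m jog '[[-0.003,0.011,0,0,0,-0.01,0.02],[-0.003,0.012,0,0,0,0,0.02],[-0.003,0.012,0,0,0,0,0.02],[-0.0025,0.009,0,0,0,0,0.02],[0,0,0,0,0,0,0.02],[0,0,0,0,0,0,0.02],[0,0,0,0,0,0,0.02]]'; python3 - <<'E'
from h import *
c=env.get_calibration('wrist');w=env.read_camera('wrist');print(env.get_obs()['tool_pos'],env.get_obs()['tool_rot'])
cv2.imwrite('pics/w4.png',w);s=env.read_camera('scene');cv2.imwrite('pics/s4.png',s)
cv2.imwrite('pics/m4.png',np.hstack([cv2.resize(w,(560,420)),cv2.resize(s[150:325,130:230],(240,420),interpolation=cv2.INTER_CUBIC)]))
y=np.array([-.2547,.967,0]);x=np.array([.967,.2547,0]);m=np.array([.4955,-.328,.071])
for a in(-.07,.07):
  for b in(-.022,.022):print(a,b,np.round(proj(c,m+a*y+b*x)))
E
```

```text
time_s: 8.42
tool_pos: [0.4967, -0.3277, 0.2224]
tool_rot: [-179.9, -0.0, 14.8]
force: [-0.2, 0.4, -5.5]
grip_width: 0.0298
grasp_force: 45.0
[ 0.49680618 -0.32745651  0.22248634] [-1.79956217e+02 -1.35020615e-02  1.48761083e+01]
-0.07 -0.022 [348. 212.]
-0.07 0.022 [351. 170.]
0.07 -0.022 [214. 211.]
0.07 0.022 [212. 170.]
```

View pics/m4.png

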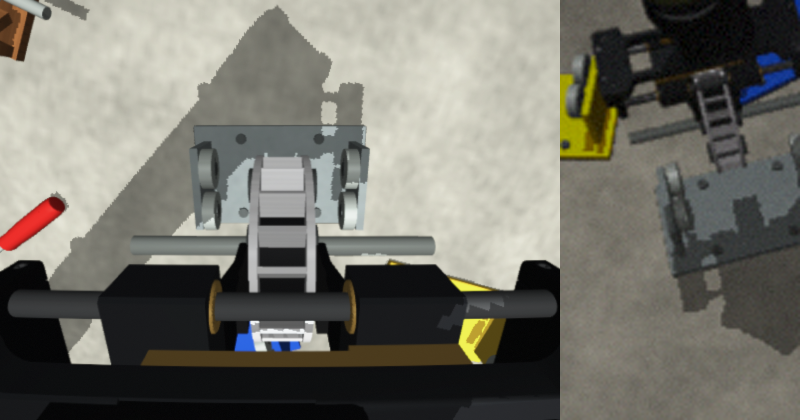

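The shaft is square to the stand. Rollers appear at (208,168), (210,209), (350,168) and (348,209), about 2 px left and up of prediction. I zoom in to measure that.

```bash
python3 - <<'E'
from h import *
w=cv2.imread('pics/w4.png');cv2.imwrite('pics/z4.png',cv2.resize(w[115:265,180:380],(800,600),interpolation=cv2.INTER_CUBIC))
c=env.get_calibration('wrist');t=env.get_obs()['tool_pos']
print('cx',c['cx'],c['cy'],'axis proj',[np.round(proj(c,t+[0,0,dz]),1).tolist() for dz in(0.02,0,-.0165,-.05,-.1515,-.21)])
E
```

```text
cx 281.9401150926449 205.2861787204566 axis proj [[280.5, 277.7], [280.7, 259.4], [280.8, 246.9], [281.0, 226.8], [281.3, 189.8], [281.5, 177.0]]
```

View pics/z4.png

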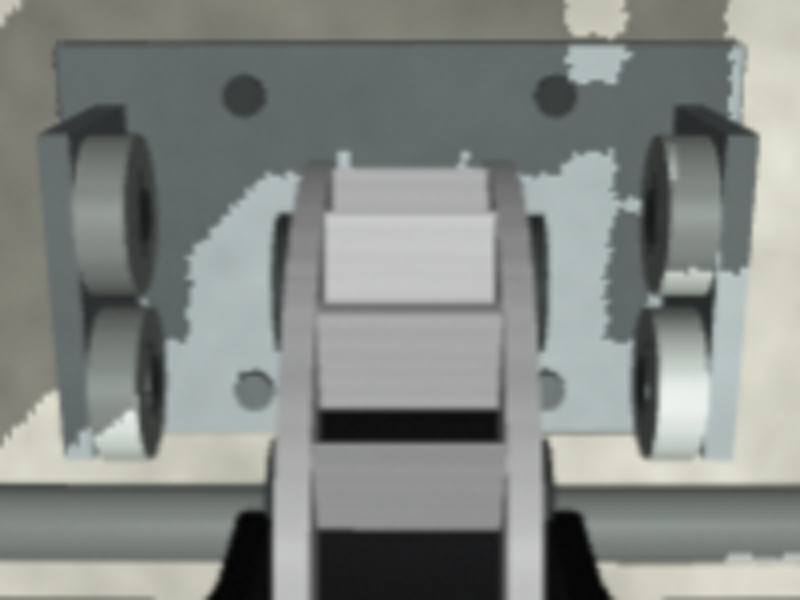

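By symmetry the stand's midline is at col ~279.5 and the wheel's at 282.6, so I shift about 3 mm in −tool y and 1 mm in −tool x. Then I lower to about 8 mm above the seat.

```bash
python3 -m jog '[[-0.001,-0.003,0.005,0,0,0,0.02],[0,0,0.012,0,0,0,0.02],[0,0,0.015,0,0,0,0.02],[0,0,0.015,0,0,0,0.02],[0,0,0.015,0,0,0,0.02],[0,0,0.015,0,0,0,0.02],[0,0,0.015,0,0,0,0.02],[0,0,0.01,0,0,0,0.02],[0,0,0.007,0,0,0,0.02],[0,0,0.003,0,0,0,0.02],[0,0,0,0,0,0,0.02],[0,0,0,0,0,0,0.02]]'; python3 - <<'E'
from h import *
w=env.read_camera('wrist');print(env.get_obs()['tool_pos'],env.get_obs()['tool_rot'])
cv2.imwrite('pics/z5.png',cv2.resize(w[180:300,100:460],(800,267),interpolation=cv2.INTER_CUBIC))
E
```

```text
time_s: 9.52
tool_pos: [0.4952, -0.3259, 0.1111]
tool_rot: [180.0, -0.0, 14.8]
force: [0.1, 0.7, -3.8]
grip_width: 0.0298
grasp_force: 45.0
[ 0.49539923 -0.32609964  0.11145074] [ 1.79924798e+02 -6.25122689e-02  1.48265298e+01]
```

View pics/z5.png

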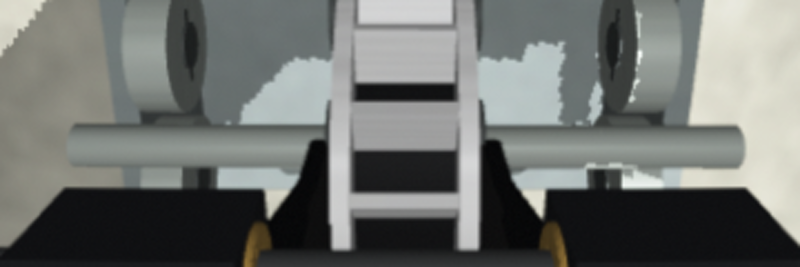

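Wheel midline is at 406 and the stand's at 402 in the crop, so about 1 mm is left to shift. I lower gently in small steps and watch the force.

```bash
python3 -m jog '[[0,-0.001,0.001,0,0,0,0.02],[0,0,0.0015,0,0,0,0.02],[0,0,0.0015,0,0,0,0.02],[0,0,0.001,0,0,0,0.02],[0,0,0.001,0,0,0,0.02],[0,0,0.001,0,0,0,0.02],[0,0,0,0,0,0,0.02],[0,0,0,0,0,0,0.02]]'
```

```text
time_s: 10.23
tool_pos: [0.4945, -0.3248, 0.1034]
tool_rot: [-180.0, 0.0, 14.8]
force: [0.2, 0.0, -4.3]
grip_width: 0.0296
grasp_force: 45.0
```

```bash
python3 -m jog '[[0,0,0.0007,0,0,0,0.02],[0,0,0.0007,0,0,0,0.02],[0,0,0,0,0,0,0.02],[0,0,0,0,0,0,0.02]]'
```

```text
time_s: 10.57
tool_pos: [0.4948, -0.3248, 0.1023]
tool_rot: [180.0, -0.0, 14.8]
force: [-0.3, 0.5, -4.6]
grip_width: 0.0298
grasp_force: 45.0
```

```bash
python3 -m jog '[[0,0,0.0005,0,0,0,0.02],[0,0,0.0005,0,0,0,0.02],[0,0,0,0,0,0,0.02],[0,0,0,0,0,0,0.02]]'
```

```text
time_s: 10.9
tool_pos: [0.495, -0.3248, 0.1017]
tool_rot: [180.0, -0.0, 14.8]
force: [0.4, -1.0, -1.5]
grip_width: 0.0299
grasp_force: 44.9
```

```bash
python3 -m jog '[[0,0,0.0003,0,0,0,0.02],[0,0,0.0003,0,0,0,0.02],[0,0,0,0,0,0,0.02],[0,0,0,0,0,0,0.02]]'
```

```text
time_s: 11.23
tool_pos: [0.495, -0.3248, 0.1013]
tool_rot: [180.0, -0.1, 14.8]
force: [1.6, 1.2, 3.5]
grip_width: 0.0298
grasp_force: 45.0
```

It is seated: the rollers now carry the weight and the side force is small. I open and rise straight up.

```bash
python3 -m jog '[[0,0,0,0,0,0,0.034],[0,0,0,0,0,0,0.042],[0,0,0,0,0,0,0.055],[0,0,0,0,0,0,0.065],[0,0,0,0,0,0,0.065],[0,0,-0.01,0,0,0,0.065],[0,0,-0.02,0,0,0,0.065],[0,0,-0.025,0,0,0,0.065],[0,0,-0.025,0,0,0,0.065],[0,0,-0.025,0,0,0,0.065],[0,0,-0.025,0,0,0,0.065],[0,0,-0.01,0,0,0,0.065]]'
```

```text
time_s: 12.23
tool_pos: [0.4961, -0.3256, 0.2454]
tool_rot: [179.7, -0.2, 14.8]
force: [0.7, -0.3, 0.5]
grip_width: 0.0652
grasp_force: 0.0
```

```bash
for k in 1 2 3 4 5 6 7; do :; done
python3 -m jog '[[-0.02,0,-0.01,0,0,0,0.065],[-0.02,0,-0.01,0,0,0,0.065],[-0.02,0,0,0,0,0,0.065],[0,0,0,0,0,0,0.065],[0,0,0,0,0,0,0.065],[0,0,0,0,0,0,0.065],[0,0,0,0,0,0,0.065],[0,0,0,0,0,0,0.065],[0,0,0,0,0,0,0.065],[0,0,0,0,0,0,0.065],[0,0,0,0,0,0,0.065],[0,0,0,0,0,0,0.065]]'
for k in 1 2 3 4 5 6; do python3 -m jog '[[0,0,0,0,0,0,0.065],[0,0,0,0,0,0,0.065],[0,0,0,0,0,0,0.065],[0,0,0,0,0,0,0.065],[0,0,0,0,0,0,0.065],[0,0,0,0,0,0,0.065],[0,0,0,0,0,0,0.065],[0,0,0,0,0,0,0.065],[0,0,0,0,0,0,0.065],[0,0,0,0,0,0,0.065],[0,0,0,0,0,0,0.065],[0,0,0,0,0,0,0.065]]' | head -1; done
python3 - <<'E'
from h import *
w=env.read_camera('wrist');s=env.read_camera('scene')
cv2.imwrite('pics/m6.png',np.hstack([w,cv2.resize(s[190:295,155:215+0],(240,420),interpolation=cv2.INTER_CUBIC)]))
E
```

```text
time_s: 13.23
tool_pos: [0.4367, -0.34, 0.2605]
tool_rot: [-180.0, 0.0, 14.8]
force: [-0.4, 0.0, 0.2]
grip_width: 0.0649
grasp_force: 0.0
time_s: 14.23
time_s: 15.23
time_s: 16.23
time_s: 17.23
time_s: 18.23
time_s: 19.23
```

View pics/m6.png

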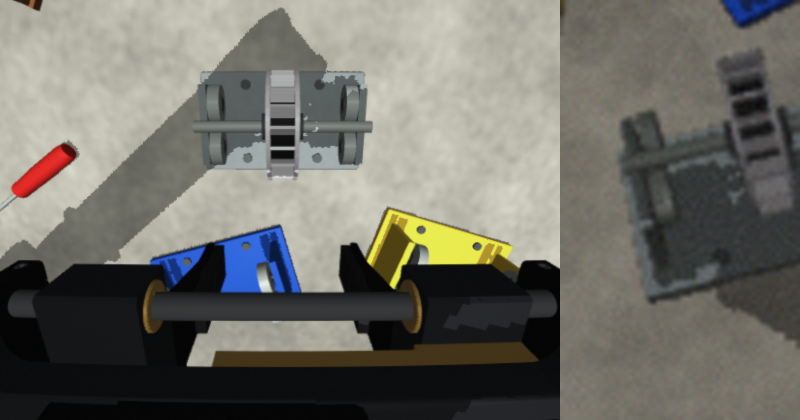

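The wheel sits on the grey stand's rollers, with its midline at col 282 and the stand's at 282.5. The weight no longer shows at the sides. I check that it is at rest and that the weight is at the bottom.

```bash
python3 - <<'E'
from h import *
cv2.imwrite('pics/a.png',env.read_camera('wrist'))
E
python3 -m jog '[[0,0,0,0,0,0,0.065],[0,0,0,0,0,0,0.065],[0,0,0,0,0,0,0.065],[0,0,0,0,0,0,0.065],[0,0,0,0,0,0,0.065],[0,0,0,0,0,0,0.065],[0,0,0,0,0,0,0.065],[0,0,0,0,0,0,0.065],[0,0,0,0,0,0,0.065],[0,0,0,0,0,0,0.065],[0,0,0,0,0,0,0.065],[0,0,0,0,0,0,0.065]]' | head -1
python3 - <<'E'
from h import *
a=cv2.imread('pics/a.png');b=env.read_camera('wrist');s=env.read_camera('scene')
print(cv2.absdiff(a,b)[60:190,180:390].max(), cv2.absdiff(a,b)[60:190,260:305].mean())
z=lambda i:np.clip(cv2.resize(i,(400,400),interpolation=cv2.INTER_CUBIC).astype(float)*1.8,0,255)
cv2.imwrite('pics/z7.png',np.hstack([z(b[65:185,222:342]),z(s[195:265,170:240])]))
E
```

```text
time_s: 20.38
3 0.4064957264957265[ WARN:0@2.737] global loadsave.cpp:1063 imwrite_ Unsupported depth image for selected encoder is fallbacked to CV_8U.
```

View pics/z7.png

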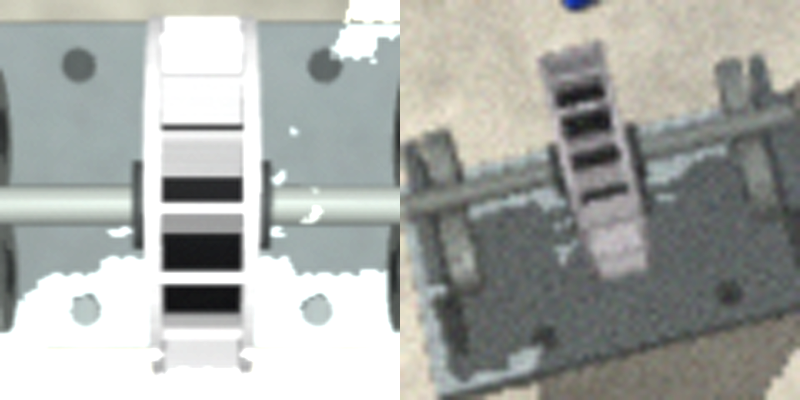

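The wheel is at rest (no change between two frames 1 s apart). Only the hub shows at the sides, so the weight is hidden directly below the hub. Robot clear; handing in.

```bash
python3 -c "
from cell import env
print(env.sign_off())"
```

```text
the job is handed in; nothing more can be done
None
```

The larger wheel was lowered gently onto the grey stand's rollers, let go and came to rest midway between them, the small wheel was left in its block, and the job was handed in at about 20 s; the weight was never seen at the bottom, only inferred, as just the hub shows at the sides.

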